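# Put the stray hardware back and close the tins

## Robot

A 7-joint arm with a two-finger parallel gripper is mounted at the origin on a cart in front of the work surface, level with it; the furniture and walls round the work are solid. World frame = base frame: x ahead of the robot, y to its left, z up, the work surface at z = 0. Lengths are in mm, angles in rad, forces in N, time in s.
With the tool pointing down it reaches from about 400 to 900 mm from the base axis. Payload 5.6 kg.
Tool frame: the origin (TCP) lies midway between the tips of the shut fingers; the grasp point (between the pads) lies 19 mm behind it; z points along the fingers, y is the line along which they close (so a half turn about z gives the same grasp; the last joint's range is limited). The gripper opens to 92 mm and grips with 3 to 60 N. Pads are 20 mm wide; open, the fingers measure 128 mm over their backs; the gripper's body (75 mm by 189 mm) begins 69 mm behind the grasp point.
Start: joints at [-1.293, 0.468, -0.012, 1.603, 0.006, 1.071, -0.056], TCP at [205.003, 616.833, 214.592] pointing down, gripper open.
Joint ranges: [-2.53, 2.53], [-0.31, 2.02], [-1.57, 1.55], [0.28, 2.44], [-1.29, 4.43], [0.15, 1.84], [-2.92, 2.92]. Speed limits (rad/s): [2.57, 2.57, 3.14, 3.14, 3.14, 3.14, 3.14].

## Interface

Orientations are given as a rotation vector (axis times angle).
In Python, from cell import robot, grip, kin, viewer gives the robot as it stands. Calls block until the motion is done:
- robot.movep(position, orientation): joint-space move of the TCP to a pose.
- robot.servo_line(position, feed=150, rotation=None): straight line of the TCP; rotation=None keeps the orientation; feed is the mean speed in mm/s.
- robot.goto_joints(angles): joint-space move.
- grip(opening, newtons=None): opening from 0.0 (shut) to 1.0 (fully open); newtons is the grip in N (None keeps the last); returns when the fingers have stopped.
- robot.hold(seconds).
- kin.ik(position, orientation): joint angles nearest the present ones, or None.
- robot.observe(): the state.
- viewer.read_camera(name): name is "side" or "top" or "wrist"; returns the picture (420x560x3 uint8, red, green, blue); there is no depth.
- viewer.camera_info(name): a dict with "camera_matrix" (3x3 intrinsics, pixels), "R" (3x3) and "t" (3): a world point X has camera coordinates R X + t. Camera axes: x right, y down, z forward; pixel columns grow to the right and rows downward; lengths in mm; the calibration is good to about 2 mm. A picture is of the moment at which its call begins: read the wrist's pose just before it. camera_info takes no time and is no camera call; for the wrist camera it gives the pose at the moment of the call.
A pose or a line that the arm cannot do raises robot.IKError and nothing moves.
- robot.job_done(): hands the job in; it is judged then, once.
Trained networks look in the newest picture that a camera, given by its name, has taken for a name from the list of things; names that differ only in an ending like _2 or _b are one class to them, and where a whole thing is asked for, a point or a joint stands for the part that bears it (a point fixed in the world has none). Each returns a list of dicts, best first, with "confidence" (0 to 1); they miss things now and then, are a little off and sometimes report something else, mostly with a low value. They report only what shows in the picture. A call takes as long as a camera call.
- viewer.silhouettes(name, camera): "mask" (420x560 bool, what is visible of it).
- viewer.pinpoint(name, camera): "at" ([x, y, z] in mm, in the coordinates of the camera as it stood for that picture, good to about 4 mm: a listed point, or the origin of a listed thing).
The state is a dict: "t": time; "joints": joint angles; "joint_velocities": joint speeds; "joint_torque": joint torques, N m; "tcp_pos": TCP position; "tcp_rot": TCP orientation; "contact_force": force on the tool from outside, world axes, zero at the start; "wrist_torque": the same for the moment, N m; "grip_width": opening from 0.0 (shut) to 1.0 (fully open); "grip_force": force on a finger pad.
Only numpy, scipy, OpenCV 4.12 (cv2) and the standard library are available. Lean on these libraries where they do the work, as an engineer would, in place of code of your own. Each camera call takes 0.05 s, during which the arm holds its last target. There are 200 camera calls.

## Task

Close up the three hardware tins. Put the loose ball bearing and the loose hex nut back into the open tins that hold their own kind, and set on every tin the slip lid that fits it, right down on the rim and level, leaving the tins standing where they are.

Things in the scene. Friction and masses are not known exactly. Their poses are not given: they have to be found in the camera images.
- tin_large: The large open round tin, plain tinplate, loose, standing on the bench, 60 mm in outer diameter and 46 mm high, with 2 mm walls. Over the top 7 mm it tapers inward, so that its rim is 54 mm across outside and its mouth 50 mm inside. It holds ball bearings (steel rings), whose fairly level surface lies 24 mm above the bench, 22 mm below the rim. Origin: centre of its underside, z up.
- tin_medium: The medium open round tin, plain tinplate, loose, standing on the bench, 50 mm in outer diameter and 44 mm high, with 2 mm walls. Over the top 7 mm it tapers inward, so that its rim is 44 mm across outside and its mouth 40 mm inside. It holds hex nuts, whose fairly level surface lies 22 mm above the bench, 22 mm below the rim. Origin: centre of its underside, z up.
- tin_small: The small open round tin, plain tinplate, loose, standing on the bench, 36 mm in outer diameter and 40 mm high, with 2 mm walls. Over the top 7 mm it tapers inward, so that its rim is 30 mm across outside and its mouth 26 mm inside. It holds small brass screws, whose fairly level surface lies 22 mm above the bench, 18 mm below the rim. Origin: centre of its underside, z up.
- lid_large_center (a point): Centre of the large slip lid, the one for the large tin: plain tinplate, 70 mm in outer diameter, 16 mm high overall (3 mm top, skirt 2 mm thick and 66 mm inside), lying skirt down. The point is on its axis, 8 mm above the skirt's lower edge; z up. Fully on, its top rests on the rim and this point is 41 mm above the tin's underside; should it hang askew, a light push on its top seats it.
- lid_medium_center (a point): Centre of the medium slip lid, the one for the medium tin: plain tinplate, 60 mm in outer diameter, 16 mm high overall (3 mm top, skirt 2 mm thick and 56 mm inside), lying skirt down. The point is on its axis, 8 mm above the skirt's lower edge; z up. Fully on, its top rests on the rim and this point is 39 mm above the tin's underside; should it hang askew, a light push on its top seats it.
- lid_small_center (a point): Centre of the small slip lid, the one for the small tin: plain tinplate, 46 mm in outer diameter, 16 mm high overall (3 mm top, skirt 2 mm thick and 42 mm inside), lying skirt down. The point is on its axis, 8 mm above the skirt's lower edge; z up. Fully on, its top rests on the rim and this point is 35 mm above the tin's underside; should it hang askew, a light push on its top seats it.
- ball_bearing_center (a point): Centre of a loose ball bearing lying flat on the bench: a flat steel ring with a dark shield, 32 mm in diameter, 9 mm thick, 15 mm bore. The point is half-way up on its axis; z is its axis. (Round the work: a white carton about 0.22 m high stands at the right end of the bench, a vice at the left end; a 90 mm jar at the right front; other clutter near by is under 50 mm high.)
- hex_nut_center (a point): Centre of a loose steel hex nut lying flat on the bench: 21 mm across its flats, 24 mm across its corners, 11 mm high. The point is half-way up on its axis; z is its axis; two of its flats face along its x axis (so it can be gripped along x, or 60 or 120 degrees from it).

How it is judged (in metres and radians):
At the end, for the whole second after the job is handed in: Bearing in the large tin and nut in the medium tin, below the rim; each lid on the tin of its size: centred within 8 mm, within 2.5 mm of fully down, level within 0.12 rad; each tin upright on the bench (0.08 rad), less than 40 mm from its start; all released and at rest (horizontal distance between lid_large_center and tin_large below 0.008 m and z of lid_large_center in the frame of tin_large between 0.037 and 0.0435 m and angle between each of lid_large_center, lid_medium_center, lid_small_center's own z axis and vertical below 0.12 rad and angle between each of tin_large, tin_medium, tin_small's own z axis and vertical below 0.08 rad and height (world z) of each of tin_large, tin_medium, tin_small below 0.005 m and distance of each of tin_large, tin_medium, tin_small from where it was at the start of the episode below 0.04 m and horizontal distance between lid_medium_center and tin_medium below 0.008 m and z of lid_medium_center in the frame of tin_medium between 0.035 and 0.0415 m and horizontal distance between lid_small_center and tin_small below 0.008 m and z of lid_small_center in the frame of tin_small between 0.031 and 0.0375 m and horizontal distance between ball_bearing_center and tin_large below 0.026 m and z of ball_bearing_center in the frame of tin_large between 0.015 and 0.044 m and horizontal distance between hex_nut_center and tin_medium below 0.0215 m and z of hex_nut_center in the frame of tin_medium between 0.015 and 0.042 m); the robot touches nothing.
It also fails if it takes over 144 s, if anything falls off the work surface, if the arm or the gripper's body presses on something with over 40 N, if the wrist force passes 120 N, or if a joint passes its speed limit or range.

## Working session

There is one attempt and no reset: what is moved stays moved. The work goes in short steps, each a Python script; the robot and the scene stay as the last script left them, time stands still between calls to the robot, and variables do not carry over. Pictures are saved under pics/ and viewed, at most 14 in all, crops included, and the job is handed in when it is done.

```bash
ls; mkdir -p pics; cat > h.py <<'E'
import numpy as np, cv2
from cell import robot, grip, kin, viewer
def pic(cam,fn):
    im=viewer.read_camera(cam); cv2.imwrite('pics/'+fn,im[:,:,::-1]); return im
def toworld(p,info):
    R=np.array(info['R']);t=np.array(info['t']); return R.T@(np.array(p)-t)
NAMES=['tin_large','tin_medium','tin_small','lid_large_center','lid_medium_center','lid_small_center','ball_bearing_center','hex_nut_center']
ZC=dict(zip(NAMES,[46,44,40,16,16,16,9,11])) # visible top height
def ray(uv,z,info):
    K=np.array(info['camera_matrix']);R=np.array(info['R']);t=np.array(info['t'])
    d=R.T@np.linalg.inv(K)@np.array([uv[0],uv[1],1.]); c=-R.T@t
    return c+d*(z-c[2])/d[2]
def proj(X,info):
    K=np.array(info['camera_matrix']);R=np.array(info['R']);t=np.array(info['t'])
    p=K@(R@np.array(X)+t); return p[:2]/p[2]
E
python3 - <<'E'
from h import *
for c in ['top','side','wrist']:
    info=viewer.camera_info(c); pic(c,c+'0.png')
    print(c,np.round(-np.array(info['R']).T@info['t']),np.array(info['camera_matrix'])[0,0])
    for n in NAMES:
        for d in viewer.pinpoint(n,c)[:3]:
            w=toworld(d['at'],info); print(n,round(d['confidence'],2),w.round(0),proj(w,info).round(0))
s=robot.observe(); print(s['t'],s['tcp_rot'],s['contact_force'])
E
```

```text
pics
top [437.  12. 908.] 428.102738352658
tin_large 0.77 [628.  12.  -4.] [264. 173.]
tin_medium 0.62 [621. 159.  -1.] [195. 175.]
lid_large_center 0.87 [514. 293.   9.] [128. 222.]
lid_medium_center 0.64 [ 434. -187.   10.] [357. 265.]
lid_small_center 0.56 [436. -32.   8.] [283. 263.]
ball_bearing_center 0.47 [459. 185.   2.] [180. 250.]
ball_bearing_center 0.21 [619. 159.  -2.] [195. 176.]
hex_nut_center 0.65 [623. 160.  -3.] [195. 174.]
hex_nut_center 0.45 [ 551. -285.    6.] [402. 210.]
side [  515. -1020.   686.] 542.1783933087738
tin_large 0.65 [633.  10.   3.] [326. 219.]
tin_medium 0.71 [630.  12.  -2.] [325. 220.]
tin_medium 0.56 [626. 162.   2.] [319. 186.]
lid_large_center 0.59 [515. 297.   8.] [274. 159.]
lid_medium_center 0.25 [622. 159.   1.] [317. 187.]
lid_small_center 0.76 [442. -31.   6.] [242. 229.]
ball_bearing_center 0.46 [465. 187.   5.] [255. 181.]
wrist [134. 640. 384.] 292.7991002613098
1.35 [5.01854425e-01 3.10121047e+00 8.22902662e-05] [-0.16942925 -0.7345138  -0.36808456]
```

View pics/top0.png

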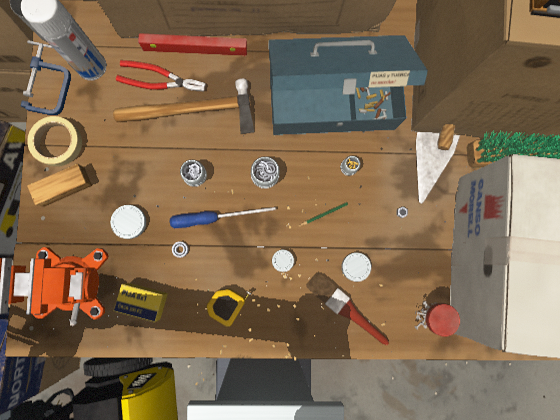

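View pics/side0.png

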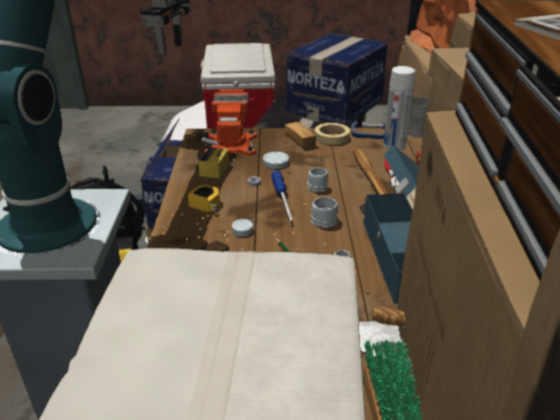

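The top view shows all the objects. Large tin is at (265,171), medium at (195,173), small at (351,164). Lids are at (128,222), (357,266) and (283,261), the bearing at (180,249), and the nut at (402,211) near the carton. The network's positions agree with this. Next I'll measure each one from overhead with the wrist camera.

```bash
cat >> h.py <<'E'
from scipy.spatial.transform import Rotation as Ro
def rot(yaw): # tool down, closing axis at angle yaw from world x
    y=np.array([np.cos(yaw),np.sin(yaw),0]); z=np.array([0,0,-1.]); x=np.cross(y,z)
    return Ro.from_matrix(np.c_[x,y,z])
E
python3 - <<'E'
from h import *
import json
s=robot.observe(); T=Ro.from_rotvec(s['tcp_rot']); i=viewer.camera_info('wrist'); R=np.array(i['R'])
c=-R.T@i['t']; off=T.inv().apply(c-s['tcp_pos']); ax=T.inv().apply(R[2]); print(off,ax, 'img x in tool',T.inv().apply(R[0]))
json.dump(off.tolist(),open('off.json','w'))
print(viewer.read_camera('top').shape,[ (round(d['confidence'],2),np.argwhere(d['mask']).mean(0)) for d in viewer.silhouettes('tin_small','top')])
it=viewer.camera_info('top'); print(ray((351,164),40,it), ray((455,320),0,it),ray((480,155),0,it),ray((300,133),20,it))
for n,p in dict(nut=(551,-285),tl=(628,12),ll=(514,293),lm=(434,-187),ts=(640,-170)).items():
  for yaw in [0,np.pi,np.pi/2,-np.pi/2]:
    r=rot(yaw); t=np.array([*p,350])-r.apply(off); q=kin.ik(t,r.as_rotvec()); q2=kin.ik([*p,3],r.as_rotvec())
    print(n,round(yaw,1),t.round(),None if q is None else np.round(q,2),None if q2 is None else np.round(q2,2))
E
```

```text
[  74.19906218   -0.64369489 -169.50804099] [-2.60258573e-01  2.53116264e-04  9.65538923e-01] img x in tool [-1.09963683e-03  9.99999239e-01 -5.58554369e-04]
(420, 560, 3) [(0.66, array([165.03606557, 349.94754098]))]
[ 642.13513087 -168.89215396   40.        ] [ 321.69592633 -395.97988631    0.        ] [ 678.4410804  -463.49913843    0.        ] [711.95240962 -63.62087882  20.        ]
nut 0 [ 552. -359.  180.] [ 0.04  0.59  0.71  1.65 -0.43  1.06  0.87] [-0.1   0.82  0.73  1.83 -0.75  0.79  1.03]
nut 3.1 [ 550. -211.  180.] [-0.57  0.8   1.35  1.84 -0.84  1.22 -2.09] [-0.3   1.04  1.1   1.84 -1.11  1.04 -1.86]
nut 1.6 [ 625. -284.  180.] [-0.1   0.64  0.72  1.57 -0.46  1.1   2.3 ] [ 0.19  0.71  0.32  1.81 -0.34  0.67  2.27]
nut -1.6 [ 477. -286.  180.] [-0.15  0.43  0.81  1.91 -0.38  0.96 -0.74] [-0.24  0.95  0.98  1.84 -0.99  0.93 -0.37]
tl 0 [629. -62. 180.] [-0.43  0.53  0.66  1.72 -0.37  1.02  0.36] [-0.42  0.75  0.48  1.8  -0.5   0.72  0.34]
tl 3.1 [627.  86. 180.] [ 0.61  0.93 -1.33  1.62  0.92  1.35  2.28] [ 0.06  0.71 -0.18  1.77  0.19  0.68  2.92]
tl 1.6 [702.  13. 180.] 
[... 862 characters left out ...]
  0.85 -1.77]
lm 1.6 [ 508. -186.  180.] [-0.3   0.38  0.73  1.94 -0.31  0.94  2.16] [ 0.14  0.53  0.23  2.17 -0.26  0.47  2.15]
lm -1.6 [ 360. -188.  180.] [-0.42  0.1   0.89  2.24 -0.1   0.84 -1.04] [-0.22  0.63  0.7   2.19 -0.76  0.58 -0.53]
ts 0 [ 641. -244.  180.] [-0.32  0.76  1.02  1.58 -0.68  1.19  0.84] [-0.15  0.8   0.51  1.71 -0.53  0.77  0.62]
ts 3.1 [639. -96. 180.] [-0.7   0.9   1.34  1.7  -0.91  1.31 -2.32] [-0.48  1.08  1.1   1.73 -1.1   1.08 -2.13]
ts 1.6 [ 714. -169.  180.] [-0.19  0.7   0.6   1.43 -0.41  1.14  2.05] [ 0.01  0.76  0.29  1.7  -0.29  0.73  2.01]
ts -1.6 [ 566. -171.  180.] [-0.53  0.61  1.08  1.83 -0.61  1.08 -0.79] [-0.21  0.83  0.61  1.72 -0.62  0.8  -0.88]
```

```bash
cat >> h.py <<'E'
import json
off=np.array(json.load(open('off.json')))
def look(n,p,z=330,yaw=np.pi/2,save=None):
    """camera straight above p; returns world centre from mask centroid at top height, plus pinpoint"""
    r=rot(yaw); robot.movep(np.array([p[0],p[1],z])-r.apply(off),r.as_rotvec()); robot.hold(.15)
    i=viewer.camera_info('wrist'); im=viewer.read_camera('wrist')
    if save: cv2.imwrite('pics/'+save,im[:,:,::-1])
    out=[]
    for d in viewer.silhouettes(n,'wrist'):
        m=d['mask'].astype(np.uint8); c=max(cv2.findContours(m,0,cv2.CHAIN_APPROX_NONE)[0],key=cv2.contourArea)
        (u,v),rad=cv2.minEnclosingCircle(c); zt=39-(46-ZC[n]) if n[:3]=='tin' else ZC[n]
        a=ray((u,v),zt,i); b=ray((u+rad,v),zt,i); M=cv2.moments(m,True)
        g=ray((M['m10']/M['m00'],M['m01']/M['m00']),zt,i)
        out.append((round(d['confidence'],2),a.round(1),g.round(1),'dia',round(2*np.linalg.norm(b-a),1)))
    pp=[(round(d['confidence'],2),toworld(d['at'],i).round(1)) for d in viewer.pinpoint(n,'wrist')]
    return out,pp
E
python3 - <<'E'
from h import *
P=dict(lid_large_center=(514,293),ball_bearing_center=(460,186),tin_medium=(621,159),tin_large=(628,12),lid_small_center=(437,-31),lid_medium_center=(434,-187),tin_small=(642,-169),hex_nut_center=(551,-285))
for n,p in P.items():
    o,pp=look(n,p,save='w_%s.png'%n)
    print(n);[print('   ',*x) for x in o[:2]];[print('   pp',*x) for x in pp[:2]]
print(robot.observe()['t'])
a=[cv2.imread('pics/w_%s.png'%n) for n in P]
a=[cv2.resize(x,(200,150),interpolation=cv2.INTER_AREA) for x in a]
cv2.imwrite('pics/mont.png',np.vstack([np.hstack(a[:4]),np.hstack(a[4:])]))
x=cv2.imread('pics/w_hex_nut_center.png'); i=viewer.camera_info('wrist'); u,v=proj([551,-285,11],i).astype(int); print(u,v)
cv2.imwrite('pics/nutcrop.png',cv2.resize(x[v-40:v+40,u-50:u+50],(500,400),interpolation=cv2.INTER_CUBIC))
E
```

```text
lid_large_center
    0.89 [515.2 293.7  16. ] [515.2 293.3  16. ] dia 72.1
   pp 0.59 [513.2 291.4   8.4]
ball_bearing_center
    0.73 [621.4   0.9   9. ] [619.4   1.8   9. ] dia 79.8
    0.59 [460.6 184.1   9. ] [460.7 184.    9. ] dia 33.4
tin_medium
    0.95 [620.6 160.2  37. ] [620.5 160.4  37. ] dia 50.9
   pp 0.73 [623.4 157.9   2. ]
tin_large
    0.61 [624.5  10.2  39. ] [624.5  10.3  39. ] dia 62.2
   pp 0.65 [627.9  10.6   1.8]
lid_small_center
    0.79 [440.5 -30.5  16. ] [440.5 -30.5  16. ] dia 47.3
   pp 0.81 [441.5 -31.9   4.5]
lid_medium_center
    0.61 [ 429.2 -184.7   16. ] [ 429.2 -184.5   16. ] dia 61.6
   pp 0.59 [ 430.1 -182.9    1.8]
tin_small
    0.83 [ 644.6 -172.4   33. ] [ 644.5 -171.8   33. ] dia 36.5
   pp 0.86 [ 650.3 -169.6    0.7]
hex_nut_center
    0.77 [ 548.1 -285.    11. ] [ 547.9 -285.1   11. ] dia 22.3
   pp 0.72 [ 551.8 -287.4    2.4]
10.525
277 126
```

View pics/mont.png

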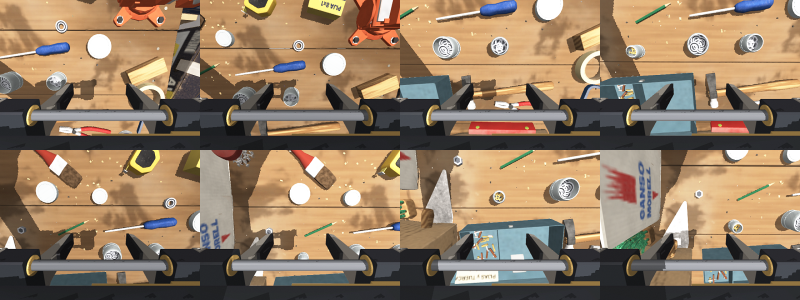

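View pics/nutcrop.png

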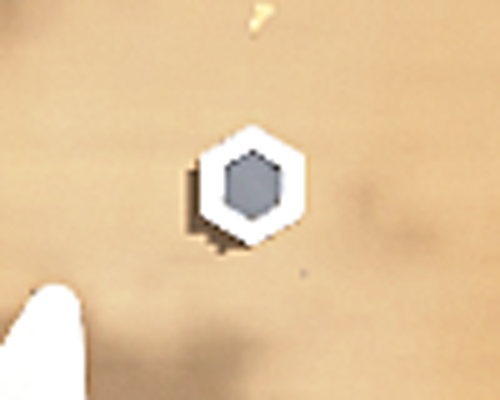

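The nut's flats face world y, so closing along y works. All the measured diameters match the given sizes. I'll start with the nut and bearing.

```bash
cat >> h.py <<'E'
RV=rot(np.pi/2).as_rotvec()
def pick(p,w,zg=2,N=15,margin=16):
    grip(min(1,(w+margin)/92)); robot.movep([p[0],p[1],130],RV)
    robot.servo_line([p[0],p[1],40],feed=200); robot.servo_line([p[0],p[1],zg],feed=60)
    grip(max(0,(w-12)/92),N); s=robot.observe()
    print('grip',round(s['grip_width']*92,1),s['grip_force'],np.round(s['contact_force'],1))
    robot.servo_line([p[0],p[1],130],feed=200); s=robot.observe(); print('lifted',round(s['grip_width']*92,1),s['grip_force'])
def drop(p,w,z,up=130,margin=14):
    robot.movep([p[0],p[1],up],RV); robot.hold(.2); robot.servo_line([p[0],p[1],z],feed=80); robot.hold(.3)
    print('low',np.round(robot.observe()['contact_force'],1))
    grip((w+margin)/92); robot.hold(.2); robot.servo_line([p[0],p[1],up],feed=150); print('t',robot.observe()['t'])
TL=(624.5,10.2);TM=(620.6,160.2);TS=(644.5,-172.1)
E
python3 - <<'E'
from h import *
pick((548,-285),21); drop(TM,21,47)
pick((460.6,184),32); drop(TL,32,49)
for n,p in (('tin_medium',TM),('tin_large',TL)):
    o,pp=look(n,p,save='v_%s.png'%n); print(n,*o[:1])
    i=viewer.camera_info('wrist'); u,v=proj([*p,40],i).astype(int)
    x=cv2.imread('pics/v_%s.png'%n)[v-40:v+40,u-50:u+50]; cv2.imwrite('pics/vc_%s.png'%n,cv2.resize(x,(400,320),interpolation=cv2.INTER_CUBIC))
cv2.imwrite('pics/vc.png',np.hstack([cv2.imread('pics/vc_%s.png'%n) for n in ('tin_medium','tin_large')]))
print(robot.observe()['t'])
E
```

```text
grip 20.0 15.0001055264147 [ 1.1 -0.3 -0.1]
lifted 21.0 15.000007264316082
low [-0.2  0.5  0.1]
t 19.075
grip 31.1 15.000174343585968 [ 0.5 -0.1  1.5]
lifted 31.2 14.999955743551254
low [-0.6 -0.7 -1.9]
t 26.65
tin_medium (0.73, array([620.6, 160.6,  37. ]), array([620.6, 161.1,  37. ]), 'dia', np.float64(52.3))
tin_large (0.79, array([624.5,  10.4,  39. ]), array([624.7,  10.1,  39. ]), 'dia', np.float64(62.0))
28.6167
```

View pics/vc.png

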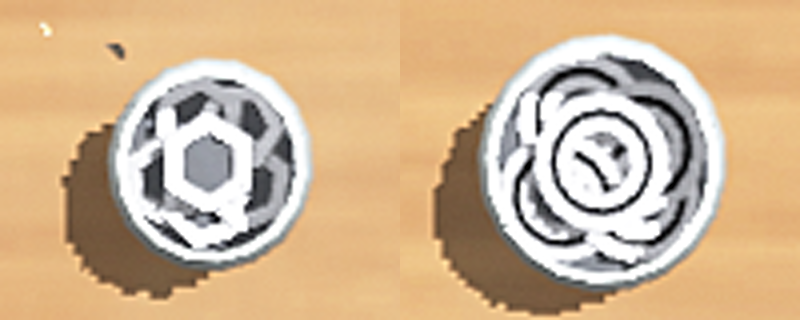

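The nut sits flat in the medium tin (left crop, 208,163) and the bearing flat in the large tin (right crop, 600,160). Both are below the rim and the tins haven't moved. The small lid is next.

```bash
cat >> h.py <<'E'
def lid(src,dst,w,zf):
    pick(src,w,zg=3,N=15,margin=16)
    robot.movep([*dst,130],RV); robot.hold(.2); robot.servo_line([*dst,zf+20],feed=120)
    for dz in (10,4,1):
        robot.servo_line([*dst,zf+3+dz],feed=40); f=robot.observe()['contact_force']; print(dz,np.round(f,1))
        if np.linalg.norm(f)>10: print('STOP'); return
    grip(min(1,(w+16)/92)); robot.hold(.2); robot.servo_line([*dst,130],feed=150); print('t',robot.observe()['t'])
E
python3 - <<'E'
from h import *
lid((440.5,-30.5),TS,46,27)
o,pp=look('lid_small_center',TS,save='s_small.png'); print(o[:2],pp[:2])
i=viewer.camera_info('wrist'); 
for q in o[:1]: print(ray(proj(q[1],i),43,i))
u,v=proj([*TS,40],i).astype(int); x=cv2.imread('pics/s_small.png')[v-40:v+40,u-50:u+50]; cv2.imwrite('pics/sc.png',cv2.resize(x,(500,400)))
E
```

```text
grip 45.0 15.000191282015294 [-0.2  0.2  2. ]
lifted 45.5 14.999968148767948
10 [ 0.5 -0.4 -0. ]
4 [-0.1  0.1 -0.5]
1 [ 0.2  0.2 -0.4]
t 36.9583
[(0.84, array([ 644.1, -172.9,   16. ]), array([ 644.1, -172.4,   16. ]), 'dia', np.float64(51.2))] [(0.58, array([ 644.9, -170.7,   32. ]))]
[ 644.05213803 -172.82395669   43.        ]
```

View pics/sc.png

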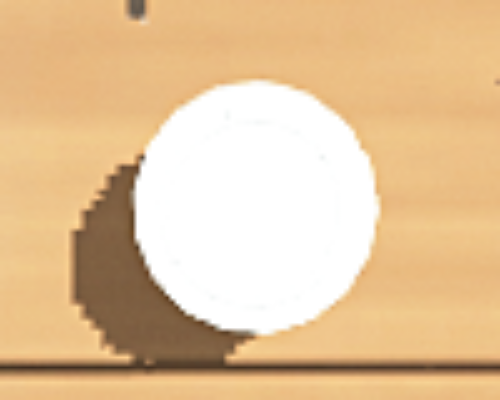

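The small lid is centred on its tin within 1 mm. Its diameter scales correctly for a height of 43 mm. I'll place the other two, then give each lid a light seating push.

```bash
python3 - <<'E'
from h import *
lid((429.2,-184.6),TM,60,31)
lid((515.2,293.5),TL,70,33)
grip(0)
for n,p,top in (('lid_large_center',TL,49),('lid_medium_center',TM,47),('lid_small_center',TS,43)):
    robot.movep([*p,110],RV); robot.servo_line([*p,top+5],feed=120)
    f0=robot.observe()['contact_force'][2]
    for z in np.arange(top+4,top-.6,-.5):
        robot.servo_line([*p,z],feed=15); f=robot.observe()['contact_force'][2]-f0
        if abs(f)>3: break
    print(n,'push contact at',z-top,'f',round(f,1))
    robot.servo_line([*p,110],feed=200)
    ZC[n]=top; o,pp=look(n,p,save='f_%s.png'%n); print(o[:1],pp[:1])
info=viewer.camera_info('side'); pic('side','side1.png'); 
cv2.imwrite('pics/side1c.png',cv2.resize(cv2.imread('pics/side1.png')[150:300,230:400],(680,600),interpolation=cv2.INTER_CUBIC))
print(robot.observe()['t'])
E
```

```text
grip 59.7 15.000221296213567 [0.1 0.8 0.9]
lifted 59.7 14.999969867058098
10 [ 0.2  0.3 -1. ]
4 [ 0.1  0.7 -0.5]
1 [-0.  -0.2 -0.9]
t 46.5083
grip 68.6 15.00016450881958 [0.1 0.7 1.5]
lifted 68.5 14.999982118606567
10 [-0.7 -0.   0.1]
4 [ 0.  -0.2 -0.9]
1 [-0.5  0.4  0. ]
t 54.5667
lid_large_center push contact at 0.0 f 3.0
[(0.55, array([624.6,   9.6,  49. ]), array([624.6,   9.9,  49. ]), 'dia', np.float64(70.6))] [(0.76, array([623. ,  12.4,  39.9]))]
lid_medium_center push contact at 0.0 f 3.3
[(0.71, array([619.9, 159.4,  47. ]), array([620. , 159.6,  47. ]), 'dia', np.float64(61.4))] [(0.96, array([620. , 160. ,  34.6]))]
lid_small_center push contact at -0.5 f 6.8
[(0.86, array([ 644.2, -172.9,   43. ]), array([ 644. , -172.7,   43. ]), 'dia', np.float64(47.4))] [(0.68, array([ 642.6, -172.4,   32.1]))]
70.7333
```

View pics/side1c.png

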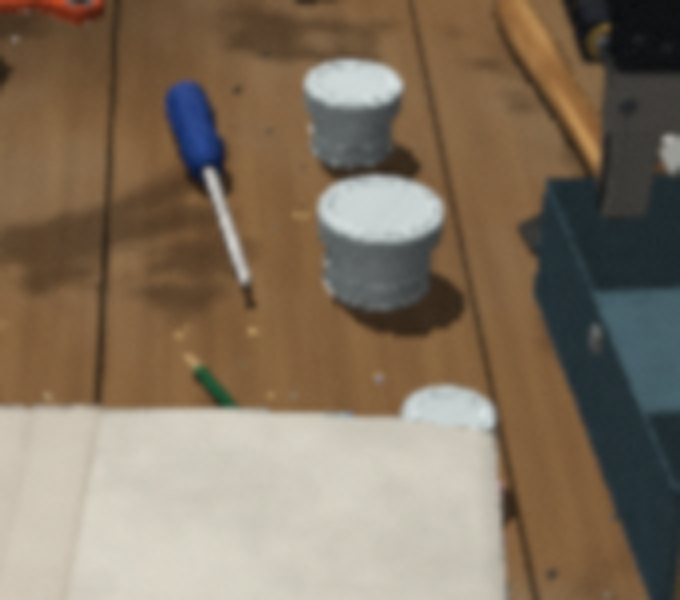

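All three lids look level and seated: medium at (354,85), large at (380,210), and small at (449,405), partly hidden by the carton. The push contact heights matched the fully-down heights to within 0.5 mm.

```bash
python3 - <<'E'
from h import *
s=robot.observe(); print(s['tcp_pos'],s['contact_force']); robot.hold(.5); print(robot.job_done())
E
```

```text
[ 717.87468424 -171.56592981  159.8958054 ] [ 1.08537921 -0.35635109 -0.54749957]
the job is handed in; nothing more can be done
None
```

The job is handed in at about 71 s of the 144 s allowed: the bearing is in the large tin, the nut is in the medium tin, and all three lids measured centred and fully down; the verdict itself was not shown.

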